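# Set the ready tags of the moisture-tin carriers

## Task

Each blue tin carrier on the board has a red/green tag hinged in front of it. With a fingertip, gently push over the tags that are wrong, so that only the carriers filled with all four tins have the green face of their tag turned up and the others have the red face up, every tag lying fully over on its rest. Pick nothing up, and leave the carriers and everything else on the bench undisturbed.

Things in the scene. Friction and masses are not known exactly. Their poses are not given: they have to be found in the camera images.
- board: light-grey base board lying on the bench, 290 (its x) x 600 (its y) x 12 mm thick; fixed; origin at the centre of its underside. Its y axis runs along the row of tags and carriers (+y is to the left seen from the robot), its x axis points from the tags to the carriers.
- tag_1 (a joint): hinge angle of one status tag, rad: 0 = upright, +0.8 = leaning on its rest to the board's +y (left), where its green face is turned up; -0.8 = leaning to -y, where its red face is turned up. Gravity holds it on either rest; pushed past upright it falls to the other by itself; the hinge is nearly free.
- tag_1_hinge (a point): middle of this tag's hinge axis, 34 mm above the bench; axes as the board's, hinge along x. Tag: plate 50 mm wide (x), 4 mm thick, 60 g, reaching 64 mm from the axis to its free edge, a white 8 mm bead; slippery plastic. Leaning, the edge is 80 mm above the bench and 47 mm to the side of the hinge; upright, 98 mm above the bench. The underside of a leaning tag is free to reach. Tags stand in a row, hinges 140 mm apart, in varying order.
- carrier_1: blue open carrier 110 x 110 x 30 mm with places for four lidded aluminium tins (47 mm diameter, tops 39 mm above the carrier's underside); FULL: all four tins are in it; fixed; origin at the centre of its underside, on the board's top; it belongs to the tag 110 mm in front of it (board's -x side). Which carrier stands at which place varies.
- tag_2 (a joint): hinge angle of tag 2, same meaning as tag_1
- tag_2_hinge (a point): middle of this tag's hinge axis, 34 mm above the bench; axes as the board's, hinge along x. Shape as tag_1. Below each tag: a metal foot 34 mm wide (y), 8 mm high on the board, with 30 mm high ears at both ends of the hinge; otherwise only the board between the tags.
- carrier_2: same blue carrier, FULL: all four tins are in it; belongs to the tag in front of it
- tag_3 (a joint): hinge angle of tag 3, same meaning as tag_1
- tag_3_hinge (a point): middle of this tag's hinge axis, 34 mm above the bench; axes as the board's, hinge along x. Shape and surroundings as tags 1 and 2.
- carrier_3: same blue carrier, FULL: all four tins are in it; belongs to the tag in front of it
- tag_4 (a joint): hinge angle of tag 4, same meaning as tag_1
- tag_4_hinge (a point): middle of this tag's hinge axis, 34 mm above the bench; axes as the board's, hinge along x. Shape and surroundings as tags 1 and 2.
- carrier_4: blue open carrier 110 x 110 x 30 mm with places for four lidded aluminium tins (47 mm diameter, tops 39 mm above the carrier's underside); NOT full: only one tin, the three other places show black discs; fixed; origin at the centre of its underside, on the board's top; it belongs to the tag 110 mm in front of it (board's -x side). Which carrier stands at which place varies.
- spare_tin: loose lidded aluminium tin, 47 mm diameter, 34 mm high, on the board's strip in front of the tags; origin at the centre of its underside
- sample_jar: loose jar with red cap, 38 mm diameter, 50 mm high, on the board's strip in front of the tags; origin at the centre of its underside
- wash_bottle: loose white wash bottle, 62 mm diameter, 190 mm high with its spout, left of the board; origin at its underside
- calculator: loose grey calculator 150 x 105 x 20 mm, left of the board; origin at its underside
- enamel_tray: loose white enamel tray 150 x 200 x 30 mm, right of the board; origin at its underside
- beaker: loose glass beaker 70 mm diameter, 90 mm high, right of the board; origin at its underside
- sample_brush: loose brush lying beyond the board; origin at its underside

How it is judged:
At the end, for the whole second after the job is handed in: every tag is at rest and lies within 0.1 rad of its rest: green side up (angle above 0.7 rad) in front of the three full carriers, red side up (below -0.7 rad) in front of the carrier that is not full (((horizontal distance between tag_1_hinge and carrier_4 below 0.145 m and value of joint tag_1 below -0.7 rad) or (not (horizontal distance between tag_1_hinge and carrier_4 below 0.145 m) and value of joint tag_1 above 0.7 rad)) and velocity of joint tag_1 between -0.1 and 0.1 rad/s and ((horizontal distance between tag_2_hinge and carrier_4 below 0.145 m and value of joint tag_2 below -0.7 rad) or (not (horizontal distance between tag_2_hinge and carrier_4 below 0.145 m) and value of joint tag_2 above 0.7 rad)) and velocity of joint tag_2 between -0.1 and 0.1 rad/s and ((horizontal distance between tag_3_hinge and carrier_4 below 0.145 m and value of joint tag_3 below -0.7 rad) or (not (horizontal distance between tag_3_hinge and carrier_4 below 0.145 m) and value of joint tag_3 above 0.7 rad)) and velocity of joint tag_3 between -0.1 and 0.1 rad/s and ((horizontal distance between tag_4_hinge and carrier_4 below 0.145 m and value of joint tag_4 below -0.7 rad) or (not (horizontal distance between tag_4_hinge and carrier_4 below 0.145 m) and value of joint tag_4 above 0.7 rad)) and velocity of joint tag_4 between -0.1 and 0.1 rad/s); the robot touches nothing.
It fails at once if a loose thing on the board or bench is moved more than 20 mm or lifted (distance of any of spare_tin, sample_jar, wash_bottle, calculator, enamel_tray, beaker, sample_brush from where it was at the start of the episode above 0.02 m).
It fails at once if a tin carrier is pushed or pressed with more than 6 N (contact force between any of the fingers, the arm and carrier_1 above 6 N or contact force between any of the fingers, the arm and carrier_2 above 6 N or contact force between any of the fingers, the arm and carrier_3 above 6 N or contact force between any of the fingers, the arm and carrier_4 above 6 N).
It fails at once if a tag is pushed with the arm or the body of the gripper instead of the fingers (contact force between the arm and tag_1 above 3 N or contact force between the arm and tag_2 above 3 N or contact force between the arm and tag_3 above 3 N or contact force between the arm and tag_4 above 3 N).
It fails at once if a tag is pushed harder than 20 N (contact force between the fingers and tag_1 above 20 N or contact force between the fingers and tag_2 above 20 N or contact force between the fingers and tag_3 above 20 N or contact force between the fingers and tag_4 above 20 N).
It also fails if it takes over 56 s, if anything falls off the work surface, if the arm or the gripper's body presses on something with over 40 N, if the wrist force passes 120 N, or if a joint passes its speed limit or range.

## Robot

A 7-joint arm with a two-finger parallel gripper is mounted at the origin on the work surface. World frame = base frame: x ahead of the robot, y to its left, z up, the work surface at z = 0. Lengths are in m, angles in rad, forces in N, time in s.
With the tool pointing down it reaches from about 0.4 to 0.85 m from the base axis. Payload 4.5 kg.
Tool frame: the origin (TCP) lies midway between the tips of the shut fingers; the grasp point (between the pads) lies 19 mm behind it; z points along the fingers, x is the direction in which the jaws open and shut, and the axes are right-handed (so a half turn about z gives the same grasp; the last joint's range is limited). The gripper opens to 88 mm and grips with 3 to 60 N. Pads are 18 mm wide; open, the fingers measure 123 mm over their backs; the gripper's body (75 mm by 187 mm) begins 45 mm behind the grasp point.
Start: joints at [1.317, 0.689, -0.195, 1.565, 0.157, 0.902, -0.215], TCP at [0.177, -0.599, 0.239] pointing down, gripper open.
Joint ranges: [-3.01, 3.01], [-0.46, 2.08], [-1.47, 1.51], [0.13, 2.56], [-1, 4.14], [0.04, 2.09], [-2.66, 2.66]. Speed limits (rad/s): [2.57, 2.57, 3.14, 3.14, 3.14, 3.14, 3.14].

## Interface

Orientations are given as a unit quaternion [w, x, y, z].
In Python, from plant import r, cams gives the robot as it stands. The module is installed in compiled form; this text tells all that it offers.
- The arm moves only by the shell command python3 -m handwheel 'ROWS' [FORCE]. ROWS is JSON, a list of rows, each an object of numbers: "dx", "dy", "dz": the shift along the tool's x, y, z in m; "rx", "ry", "rz": the turn, a rotation vector about the tool's x, y, z in rad; "hand": the opening, from 0 (shut) to 1 (fully open). In form: [{"dx": .., "dy": .., "dz": .., "rx": .., "ry": .., "rz": .., "hand": ..}, ...]. A call has 1 to 12 rows; each row shifts and turns the commanded pose from where the row before left it, along the tool's axes as they then stand; what a row does not reach is not made up. A row lasts 1/8 s, in which the tool goes at most 62.5 mm and 10.7 degrees, less where a joint would pass 70% of its speed; a pose out of reach is approached as far as the arm can. A call is refused whole if a number of a shift passes 0.0625 or a number of a turn 0.188, either way. A call with a gripper value outside its range is refused whole. The fingers move at their own pace and stop on an object; FORCE is the grip in N (left out, the last holds). Time passes only in rows, so rows that do not move let the fingers close. It gives the time, the measured TCP pose, the force and the opening at its end, in the units of the state.
- r.get_obs(): the state, without advancing time (a new reading comes with each control period).
- cams.camera(name): name is "scene" or "top" or "wrist"; returns the picture (480x640x3 uint8, red, green, blue); there is no depth.
- cams.camera_model(name): a dict with "intrinsics" (3x3 intrinsics, pixels), "xyz" and "attitude" of the camera in the world. Camera axes: x right, y down, z forward; pixel columns grow to the right and rows downward; lengths in m; the calibration is good to about 2 mm. A picture is of the moment at which its call begins: read the wrist's pose just before it. camera_model takes no time and is no camera call; for the wrist camera it gives the pose at the moment of the call.
- r.close_job(): hands the job in, once; it reports no verdict.
The state is a dict: "time": time; "joint_pos": joint angles; "qd": joint speeds; "tau": joint torques, N m; "tcp_pos": TCP position; "tool_rot": TCP orientation; "contact_force": force on the tool from outside, world axes, zero at the start; "wrist_torque": the same for the moment, N m; "width": finger opening in m.
Only numpy, scipy, OpenCV 4.12 (cv2) and the standard library are available. Lean on these libraries where they do the work, as an engineer would, in place of code of your own. Each camera call takes 0.05 s, during which the arm holds its last target.

## Working session

There is one attempt and no reset: what is moved stays moved. The work goes in short steps, Python scripts to look and compute and a shell command to move; the robot and the scene stay as the last step left them, time stands still between calls to the robot, and variables do not carry over. Pictures are saved under pics/ and viewed, and the job is handed in when it is done.

```bash
mkdir -p pics; python3 - <<'E'
from plant import r,cams
import cv2
o=r.get_obs()
for k in o: print(k,o[k])
for n in ("scene","top"):
    print(n,cams.camera_model(n))
    cv2.imwrite(f"pics/{n}0.png",cams.camera(n)[:,:,::-1])
E
```

```text
time 0.0
joint_pos [ 1.31682128  0.6899703  -0.19449079  1.56634126  0.1572917   0.90251533
 -0.2150982 ]
qd [ 0.00095071  0.00026215  0.0002548  -0.00041908  0.00155361 -0.00093423
 -0.00159219]
tau [-1.83947482e-04 -5.27557755e+01 -1.26676060e+00 -1.53423232e+01
 -5.26548782e-02  6.59926271e-03  1.50168207e-04]
tcp_pos [ 0.17714702 -0.59870519  0.23791873]
tool_rot [-4.91786429e-04  8.01211148e-01 -5.98381020e-01 -7.80450098e-04]
contact_force [-0.15829308  0.23476178 -0.93514395]
wrist_torque [-0.02234912 -0.01579056  0.01379074]
width 0.08803507234948461
scene {'intrinsics': array([[517.85968932,   0.        , 321.7204094 ],
       [  0.        , 517.85968932, 246.0815078 ],
       [  0.        ,   0.        ,   1.        ]]), 'xyz': array([1.5737398 , 0.36343887, 1.40001519]), 'attitude': array([-0.19089784,  0.54764695,  0.76662608, -0.27554541])}
top {'intrinsics': array([[437.95890232,   0.        , 318.85672464],
       [  0.        , 437.95890232, 233.75383002],
       [  0.        ,   0.        ,   1.        ]]), 'xyz': array([ 0.43972696, -0.02927513,  1.139306  ]), 'attitude': array([ 0.05256204, -0.69770849,  0.71373813, -0.03190584])}
```

View pics/scene0.png

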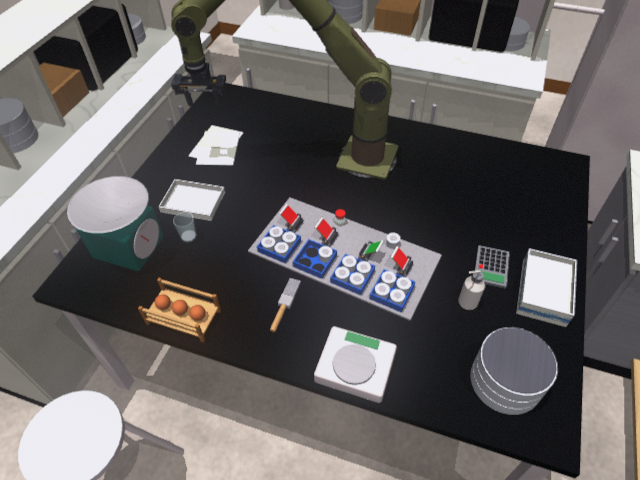

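View pics/top0.png

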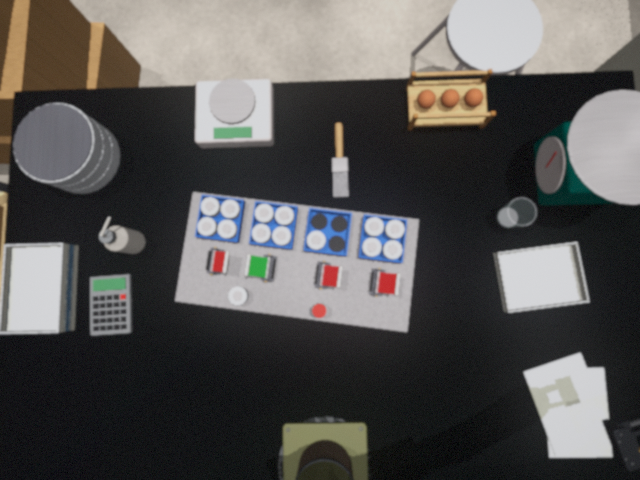

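The top view shows the tags from left to right. Red at (217,262) is in front of a full carrier, so it is wrong. Green at (260,267) is in front of a full one, which is right. Red at (329,275) is in front of the not-full one, which is right. Red at (386,282) is in front of a full one, so it is wrong. Next I measure the board and tags.

```bash
cat > h.py <<'E'
import numpy as np, cv2
from scipy.spatial.transform import Rotation as R
from plant import r,cams
def ray(n,uv,z,m=None):
    m=m or cams.camera_model(n); q=m["attitude"]; A=R.from_quat(np.r_[q[1:],q[0]]).as_matrix()
    d=A@np.linalg.inv(m["intrinsics"])@np.r_[uv,1.]
    c=m["xyz"]; return c+d*(z-c[2])/d[2]
def proj(n,p):
    m=cams.camera_model(n); q=m["attitude"]; A=R.from_quat(np.r_[q[1:],q[0]]).as_matrix()
    v=m["intrinsics"]@(A.T@(np.asarray(p)-m["xyz"])); return v[:2]/v[2]
E
python3 - <<'E'
from h import *
im=cv2.imread("pics/top0.png"); hsv=cv2.cvtColor(im,cv2.COLOR_BGR2HSV)
cv2.imwrite("pics/top0z.png",cv2.resize(im[180:340,165:430],None,fx=3,fy=3,interpolation=cv2.INTER_CUBIC))
# board: non-black region
g=(hsv[:,:,2]>70).astype(np.uint8)
g[:185]=0;g[340:]=0;g[:,:165]=0;g[:,430:]=0
cs,_=cv2.findContours(g,cv2.RETR_EXTERNAL,cv2.CHAIN_APPROX_NONE); c=max(cs,key=cv2.contourArea)
h=cv2.convexHull(c); ap=cv2.approxPolyDP(h,8,True)[:,0]
P=[ray("top",p.astype(float),.012) for p in ap]
print(ap.tolist(),np.round(P,4).tolist())
print([round(float(np.linalg.norm(P[i]-P[i-1])),4) for i in range(len(P))])
for nm,lo,hi in (("blue",(100,120,60),(130,255,255)),("green",(45,120,60),(80,255,255)),("r1",(0,150,80),(8,255,255)),("r2",(172,150,80),(180,255,255))):
    m=cv2.inRange(hsv,lo,hi); m[g==0]=0
    if nm=="blue": m=cv2.morphologyEx(m,cv2.MORPH_CLOSE,np.ones((9,9)))
    cs,_=cv2.findContours(m,cv2.RETR_EXTERNAL,cv2.CHAIN_APPROX_NONE)
    for c in cs:
        if cv2.contourArea(c)>40:
            u=np.array(cv2.minAreaRect(c)[0]); print(nm,u.round(1),cv2.minAreaRect(c)[1:],ray("top",u,.042 if nm=="blue" else .057).round(4))
E
```

```text
[[192, 192], [418, 218], [407, 332], [174, 301]] [[0.6951, 0.3359, 0.012], [0.6103, -0.2551, 0.012], [0.3217, -0.2138, 0.012], [0.4105, 0.3786, 0.012]]
[0.2878, 0.597, 0.2915, 0.5991]
blue [382.7 237.7] ((8.589556694030762, 7.964861869812012), 51.34019088745117) [ 0.5579 -0.1586  0.042 ]
blue [272.3 224.7] ((7.964861869812012, 8.589557647705078), 51.34019470214844) [0.598  0.1193 0.042 ]
blue [382.1 238.6] ((42.89227294921875, 42.85256576538086), 6.842773914337158) [ 0.5557 -0.157   0.042 ]
blue [218.5 217.5] ((6.933752536773682, 8.597853660583496), 56.30992889404297) [0.62   0.2569 0.042 ]
blue [327.2 231.7] ((42.04777526855469, 42.543914794921875), 7.125016689300537) [ 0.5766 -0.0198  0.042 ]
blue [273.2 225.2] ((42.16022491455078, 42.09414291381836), 7.594643592834473) [0.5966 0.1168 0.042 ]
blue [219.8 218.4] ((42.70924758911133, 42.42640686035156), 8.130102157592773) [0.6176 0.2536 0.042 ]
green [257.5 266.4] ((15.273507118225098, 18.667619705200195), 8.130102157592773) [0.4925 0.1548 0.057 ]
r1 [319.  310.5] ((10.60660171508789, 10.60660171508789), 45.0) [0.3816 0.0046 0.057 ]
r1 [386.8 283.2] ((14.687395095825195, 18.331636428833008), 6.34019136428833) [ 0.4443 -0.1626  0.057 ]
r1 [330.  275.8] ((12.368331909179688, 18.331636428833008), 6.34019136428833) [ 0.4653 -0.0243  0.057 ]
r1 [218.4 261.2] ((7.9195966720581055, 18.384777069091797), 8.130102157592773) [0.5075 0.2526 0.057 ]
```

View pics/top0z.png

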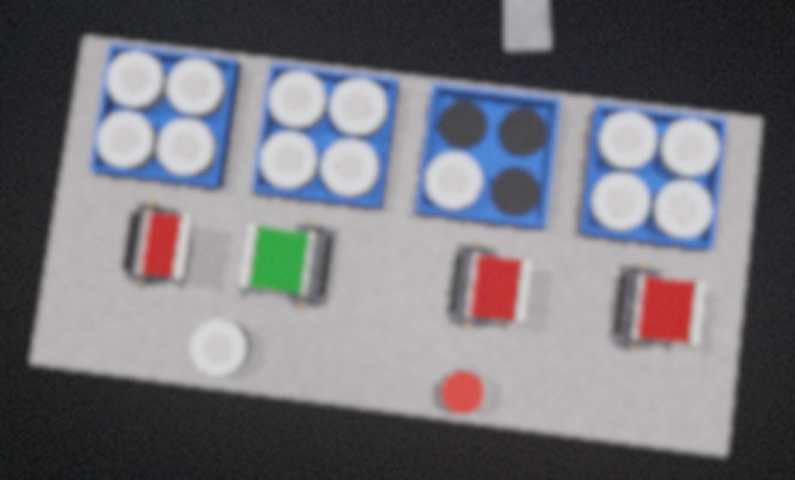

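Sizes check out: the board reads 0.288 x 0.598 and the carrier span 0.415 (true 0.42). Board yaw is about -8.5°, the right hinge is at about (0.447,-0.141) and the left at about (0.509,0.270). First I shut the hand and turn the tool's x to the board's x.

```bash
python3 -m handwheel '[{"rz":-0.18,"hand":0},{"rz":-0.18,"hand":0},{"rz":-0.18,"hand":0},{"rz":-0.18,"hand":0},{"rz":-0.18,"hand":0},{"rz":-0.18,"hand":0},{"rz":-0.054,"hand":0},{"hand":0}]' 10
cat >> h.py <<'E'
yaw=-np.deg2rad(8.5); BX=np.array([np.cos(yaw),np.sin(yaw)]); BY=np.array([-np.sin(yaw),np.cos(yaw)])
HR=np.array([.447,-.1407]); HL=np.array([.5088,.27])
def st(tgt=None):
    o=r.get_obs(); q=o["tool_rot"]; A=R.from_quat(np.r_[q[1:],q[0]]).as_matrix()
    print("t",round(o["time"],2),"tcp",o["tcp_pos"].round(4),"w",round(o["width"],4),"F",o["contact_force"].round(2)); print("x",A[:,0].round(3),"z",A[:,2].round(3), "j",o["joint_pos"].round(2))
    err=[-np.arctan2(*(np.array([np.cross(BX,A[:2,0]),BX@A[:2,0]])))]; print("need rz(tool)",-err[0] if 0 else -(err[0]))
    for n,H in(("R",HR),("L",HL)):
        d=o["tcp_pos"][:2]-H; print(n,"bx",round(d@BX,4),"by",round(d@BY,4))
    if tgt is not None: print("shift tool",(A.T@(np.asarray(tgt)-o["tcp_pos"])).round(4))
E
python3 -c "
from h import *
st(np.r_[HR-.085*BY,.16])"
```

```text
t 0.1 tcp [ 0.1772 -0.5988  0.238 ] w 0.088 F [ 0.08 -0.37 -0.37]
x [ 0.284 -0.959 -0.002] z [-0.001  0.002 -1.   ] j [ 1.32  0.69 -0.19  1.57  0.16  0.9  -0.22]
need rz(tool) -1.1345966075657656
R bx -0.1991 by -0.4929
L bx -0.1995 by -0.9082
shift tool [-0.2855 -0.3528  0.0784]validation failed for argument at $[0]...
```

```bash
python3 -m handwheel '[{"dx":0,"dy":0,"dz":0,"rx":0,"ry":0,"rz":-0.18,"hand":0},{"dx":0,"dy":0,"dz":0,"rx":0,"ry":0,"rz":-0.18,"hand":0},{"dx":0,"dy":0,"dz":0,"rx":0,"ry":0,"rz":-0.18,"hand":0},{"dx":0,"dy":0,"dz":0,"rx":0,"ry":0,"rz":-0.18,"hand":0},{"dx":0,"dy":0,"dz":0,"rx":0,"ry":0,"rz":-0.18,"hand":0},{"dx":0,"dy":0,"dz":0,"rx":0,"ry":0,"rz":-0.18,"hand":0},{"dx":0,"dy":0,"dz":0,"rx":0,"ry":0,"rz":-0.054,"hand":0},{"dx":0,"dy":0,"dz":0,"rx":0,"ry":0,"rz":0,"hand":0}]' 10
python3 -c "
from h import *
st(np.r_[HR-.085*BY,.16])"
```

```text
time: 1.1
tcp_pos: [0.1771, -0.5991, 0.2382]
tool_rot: [-0.0, 0.997, -0.075, -0.0]
contact_force: [0.2, -0.2, -0.2]
width: 0.0105
t 1.1 tcp [ 0.1771 -0.5991  0.2382] w 0.0105 F [ 0.23 -0.18 -0.16]
x [ 0.989 -0.149 -0.   ] z [-0.     0.001 -1.   ] j [ 1.49  0.73 -0.52  1.56  0.41  0.97  0.7 ]
need rz(tool) -0.001535237407194172
R bx -0.1992 by -0.4932
L bx -0.1996 by -0.9085
shift tool [ 0.1986 -0.4085  0.0786]
```

```bash
python3 -m handwheel '[{"dx":0.025,"dy":-0.051,"dz":0,"rx":0,"ry":0,"rz":0,"hand":0},{"dx":0.025,"dy":-0.051,"dz":0,"rx":0,"ry":0,"rz":0,"hand":0},{"dx":0.025,"dy":-0.051,"dz":0,"rx":0,"ry":0,"rz":0,"hand":0},{"dx":0.025,"dy":-0.051,"dz":0,"rx":0,"ry":0,"rz":0,"hand":0},{"dx":0.025,"dy":-0.051,"dz":0,"rx":0,"ry":0,"rz":0,"hand":0},{"dx":0.025,"dy":-0.051,"dz":0,"rx":0,"ry":0,"rz":0,"hand":0},{"dx":0.025,"dy":-0.051,"dz":0,"rx":0,"ry":0,"rz":0,"hand":0},{"dx":0.025,"dy":-0.051,"dz":0,"rx":0,"ry":0,"rz":0,"hand":0},{"dx":0,"dy":0,"dz":0.04,"rx":0,"ry":0,"rz":0,"hand":0},{"dx":0,"dy":0,"dz":0.04,"rx":0,"ry":0,"rz":0,"hand":0},{"dx":0,"dy":0,"dz":0,"rx":0,"ry":0,"rz":0,"hand":0}]'
python3 -c "
from h import *
cv2.imwrite('pics/w1.png',cams.camera('wrist')[:,:,::-1])
print(proj('wrist',np.r_[HR-.047*BY,.08]),proj('wrist',np.r_[HR,.034]))
st(np.r_[HR-.085*BY,.06])"
```

```text
time: 2.48
tcp_pos: [0.4341, -0.2247, 0.1569]
tool_rot: [-0.001, 0.997, -0.074, -0.003]
contact_force: [0.4, -0.4, -0.0]
width: 0.0003
[316.12197932 191.55699441] [316.41417527 117.64930401]
t 2.52 tcp [ 0.4353 -0.2252  0.1584] w 0.0004 F [0.59 0.37 0.06]
x [ 0.989 -0.149 -0.002] z [-0.002  0.001 -1.   ] j [ 0.63  0.67 -0.39  2.04  0.49  0.53 -0.27]
need rz(tool) -0.0009525225216176919
R bx 0.0009 by -0.0853
L bx 0.0005 by -0.5006
shift tool [-0.0007 -0.0003  0.0984]
```

View pics/w1.png

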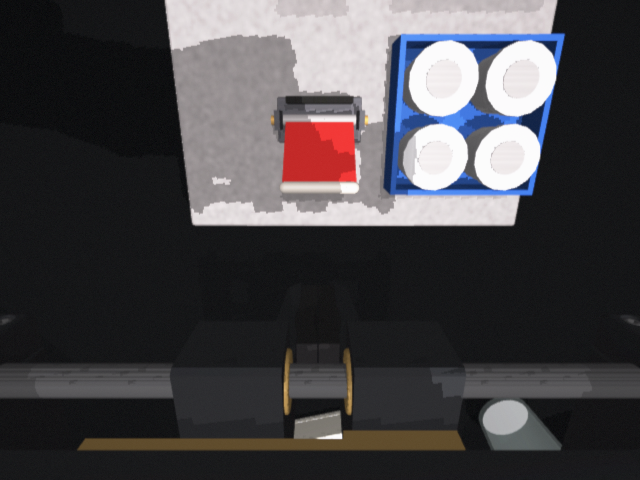

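The wrist view shows the bead at (318,187) against a predicted (316,191), so the hinge is within about 3 mm. I descend and push.

```bash
python3 -m handwheel '[{"dx":0,"dy":0,"dz":0.04,"rx":0,"ry":0,"rz":0,"hand":0},{"dx":0,"dy":0,"dz":0.04,"rx":0,"ry":0,"rz":0,"hand":0},{"dx":0,"dy":0,"dz":0.018,"rx":0,"ry":0,"rz":0,"hand":0},{"dx":0,"dy":-0.012,"dz":0,"rx":0,"ry":0,"rz":0,"hand":0},{"dx":0,"dy":-0.012,"dz":0,"rx":0,"ry":0,"rz":0,"hand":0},{"dx":0,"dy":-0.012,"dz":0,"rx":0,"ry":0,"rz":0,"hand":0},{"dx":0,"dy":-0.012,"dz":0,"rx":0,"ry":0,"rz":0,"hand":0}]'
python3 -c "
from h import *
st()"
```

```text
time: 3.4
tcp_pos: [0.4436, -0.1771, 0.0615]
tool_rot: [0.0, 0.997, -0.074, 0.001]
contact_force: [-0.5, -0.2, 0.2]
width: 0.0005
t 3.4 tcp [ 0.4436 -0.1771  0.0615] w 0.0005 F [-0.51 -0.17  0.17]
x [ 0.989 -0.148  0.002] z [ 0.002 -0.    -1.   ] j [ 0.39  0.83 -0.17  2.13  0.61  0.22 -0.47]
need rz(tool) -0.00026822418430135614
R bx 0.002 by -0.0365
L bx 0.0016 by -0.4518
```

```bash
python3 -m handwheel '[{"dx":0,"dy":-0.01,"dz":0,"rx":0,"ry":0,"rz":0,"hand":0},{"dx":0,"dy":-0.01,"dz":0,"rx":0,"ry":0,"rz":0,"hand":0},{"dx":0,"dy":-0.01,"dz":0,"rx":0,"ry":0,"rz":0,"hand":0},{"dx":0,"dy":-0.008,"dz":0,"rx":0,"ry":0,"rz":0,"hand":0},{"dx":0,"dy":0,"dz":0,"rx":0,"ry":0,"rz":0,"hand":0},{"dx":0,"dy":0,"dz":0,"rx":0,"ry":0,"rz":0,"hand":0},{"dx":0,"dy":0.02,"dz":-0.02,"rx":0,"ry":0,"rz":0,"hand":0},{"dx":0,"dy":0.02,"dz":-0.05,"rx":0,"ry":0,"rz":0,"hand":0},{"dx":0,"dy":0,"dz":-0.05,"rx":0,"ry":0,"rz":0,"hand":0},{"dx":0,"dy":0,"dz":0,"rx":0,"ry":0,"rz":0,"hand":0}]'
python3 -c "
from h import *
cv2.imwrite('pics/w2.png',cams.camera('wrist')[:,:,::-1])
st(np.r_[HL-.070*BY,.18])"
```

```text
time: 4.65
tcp_pos: [0.4443, -0.1815, 0.1836]
tool_rot: [0.001, 0.997, -0.076, 0.003]
contact_force: [-0.7, -0.1, -0.1]
width: 0.0006
t 4.7 tcp [ 0.4431 -0.1811  0.1819] w 0.0005 F [-1.06  0.27 -0.15]
x [ 0.989 -0.15   0.003] z [ 0.003 -0.001 -1.   ] j [ 0.56  0.62 -0.42  2.05  0.46  0.56 -0.34]
need rz(tool) -0.002585873863012588
R bx 0.0021 by -0.0405
L bx 0.0017 by -0.4559
shift tool [-0.0027 -0.3859  0.0015]
```

View pics/w2.png

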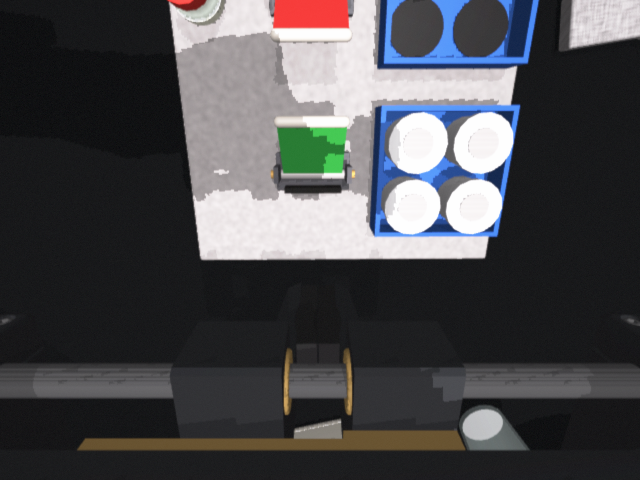

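Right tag is now green side up, bead at (312,122). Next I move above the gap before the leftmost tag.

```bash
python3 -m handwheel '[{"dx":0,"dy":-0.048,"dz":0,"rx":0,"ry":0,"rz":0,"hand":0},{"dx":0,"dy":-0.048,"dz":0,"rx":0,"ry":0,"rz":0,"hand":0},{"dx":0,"dy":-0.048,"dz":0,"rx":0,"ry":0,"rz":0,"hand":0},{"dx":0,"dy":-0.048,"dz":0,"rx":0,"ry":0,"rz":0,"hand":0},{"dx":0,"dy":-0.048,"dz":0,"rx":0,"ry":0,"rz":0,"hand":0},{"dx":-0.003,"dy":-0.048,"dz":0,"rx":0,"ry":0,"rz":0,"hand":0},{"dx":0,"dy":-0.048,"dz":0,"rx":0,"ry":0,"rz":0,"hand":0},{"dx":0,"dy":0,"dz":0,"rx":0,"ry":0,"rz":0,"hand":0}]'
python3 -c "
from h import *
cv2.imwrite('pics/w3.png',cams.camera('wrist')[:,:,::-1])
H2=HL-.14*BY
for b in (HL-.047*BY,H2+.047*BY): print(proj('wrist',np.r_[b,.08]))
print(proj('wrist',np.r_[HL,.034]),proj('wrist',np.r_[HL-.07*BY,.06]))
st(np.r_[HL-.070*BY,.18])"
```

```text
time: 5.7
tcp_pos: [0.4888, 0.1576, 0.1793]
tool_rot: [-0.001, 0.997, -0.071, -0.001]
contact_force: [0.7, 0.1, 0.2]
width: 0.0007
[322.26801943 139.56324589]
[321.68545767 204.29581439]
[322.13913598  73.77001982] [321.68577194 169.1248516 ]
t 5.75 tcp [0.4885 0.1542 0.1791] w 0.0003 F [ 0.19 -0.38 -0.6 ]
x [ 0.989 -0.145 -0.002] z [-0.002 -0.001 -1.   ] j [-0.18  0.65 -0.35  1.96  0.38  0.6  -0.92]
need rz(tool) 0.0032184024712265803
R bx -0.0026 by 0.2977
L bx -0.003 by -0.1176
shift tool [ 0.0031 -0.0476 -0.0009]
```

View pics/w3.png

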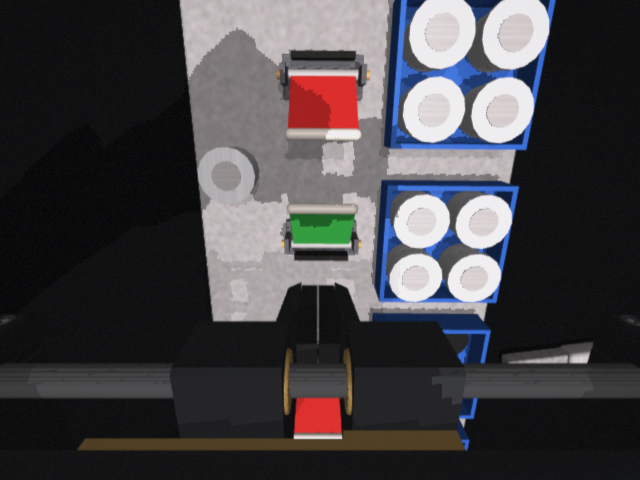

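Beads in the wrist view are at row 133 (target tag) and row 209 (green neighbour). Their midpoint, row 171, matches my predicted gap centre, and the gap is about 46 mm clear against an 18 mm finger.

```bash
python3 -m handwheel '[{"dx":0.003,"dy":-0.024,"dz":0,"rx":0,"ry":0,"rz":0,"hand":0},{"dx":0,"dy":-0.024,"dz":0,"rx":0,"ry":0,"rz":0,"hand":0},{"dx":0,"dy":0,"dz":0,"rx":0,"ry":0,"rz":0,"hand":0},{"dx":0,"dy":0,"dz":0.02,"rx":0,"ry":0,"rz":0,"hand":0},{"dx":0,"dy":0,"dz":0.03,"rx":0,"ry":0,"rz":0,"hand":0},{"dx":0,"dy":0,"dz":0,"rx":0,"ry":0,"rz":0,"hand":0}]'
python3 -c "
from h import *
st(np.r_[HL-.070*BY,.06])"
```

```text
time: 6.5
tcp_pos: [0.4978, 0.1962, 0.1287]
tool_rot: [0.003, 0.997, -0.075, -0.002]
contact_force: [0.1, -0.7, 0.5]
width: 0.0005
t 6.5 tcp [0.4978 0.1962 0.1287] w 0.0005 F [ 0.1  -0.69  0.54]
x [ 0.989 -0.15  -0.004] z [-0.005 -0.005 -1.   ] j [-0.28  0.75 -0.3   1.92  0.41  0.53 -1.02]
need rz(tool) -0.002576500250610227
R bx 0.0005 by 0.3407
L bx 0.0001 by -0.0746
shift tool [ 0.0002 -0.005   0.0687]
```

```bash
python3 -m handwheel '[{"dx":0,"dy":-0.004,"dz":0.02,"rx":0,"ry":0,"rz":0,"hand":0},{"dx":0,"dy":0,"dz":0.025,"rx":0,"ry":0,"rz":0,"hand":0},{"dx":0,"dy":0,"dz":0.023,"rx":0,"ry":0,"rz":0,"hand":0},{"dx":0,"dy":0,"dz":0,"rx":0,"ry":0,"rz":0,"hand":0},{"dx":0,"dy":-0.01,"dz":0,"rx":0,"ry":0,"rz":0,"hand":0},{"dx":0,"dy":-0.01,"dz":0,"rx":0,"ry":0,"rz":0,"hand":0},{"dx":0,"dy":-0.01,"dz":0,"rx":0,"ry":0,"rz":0,"hand":0},{"dx":0,"dy":0,"dz":0,"rx":0,"ry":0,"rz":0,"hand":0}]'
python3 -c "
from h import *
cv2.imwrite('pics/w4.png',cams.camera('wrist')[:,:,::-1])
st()"
```

```text
time: 7.5
tcp_pos: [0.5049, 0.2353, 0.0631]
tool_rot: [-0.001, 0.997, -0.074, 0.0]
contact_force: [-0.3, -0.3, -1.1]
width: 0.0006
t 7.55 tcp [0.5047 0.2341 0.0629] w 0.0006 F [ 0.7  -0.13 -1.08]
x [ 0.989 -0.147  0.   ] z [ 0.     0.001 -1.   ] j [-0.38  0.87 -0.23  1.9   0.45  0.42 -1.09]
need rz(tool) 0.00035280364001905756
R bx 0.0016 by 0.3793
L bx 0.0012 by -0.0361
```

View pics/w4.png

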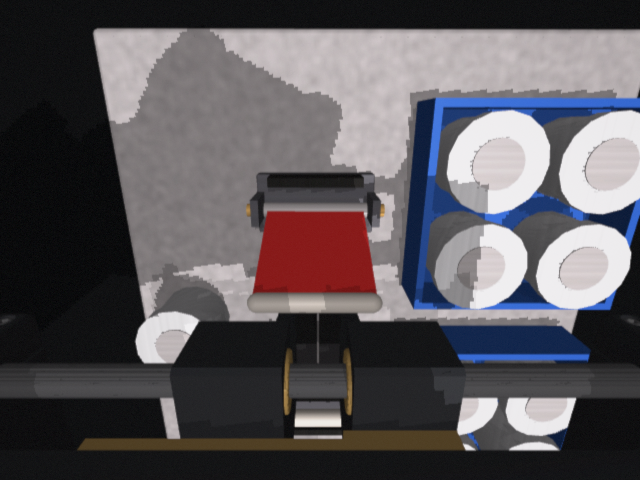

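The bead (315,302) rests on the fingertip and the tag is partly lifted. I continue past upright, then retreat. The retreat is straight up after a small step back, to stay clear of the neighbour.

```bash
python3 -m handwheel '[{"dx":0,"dy":-0.01,"dz":0,"rx":0,"ry":0,"rz":0,"hand":0},{"dx":0,"dy":-0.01,"dz":0,"rx":0,"ry":0,"rz":0,"hand":0},{"dx":0,"dy":-0.01,"dz":0,"rx":0,"ry":0,"rz":0,"hand":0},{"dx":0,"dy":-0.008,"dz":0,"rx":0,"ry":0,"rz":0,"hand":0},{"dx":0,"dy":0,"dz":0,"rx":0,"ry":0,"rz":0,"hand":0},{"dx":0,"dy":0,"dz":0,"rx":0,"ry":0,"rz":0,"hand":0},{"dx":0,"dy":0.015,"dz":-0.02,"rx":0,"ry":0,"rz":0,"hand":0},{"dx":0,"dy":0.015,"dz":-0.05,"rx":0,"ry":0,"rz":0,"hand":0},{"dx":0,"dy":0,"dz":-0.05,"rx":0,"ry":0,"rz":0,"hand":0},{"dx":0,"dy":0.03,"dz":-0.06,"rx":0,"ry":0,"rz":0,"hand":0},{"dx":-0.05,"dy":0.05,"dz":0,"rx":0,"ry":0,"rz":0,"hand":0},{"dx":0,"dy":0,"dz":0,"rx":0,"ry":0,"rz":0,"hand":0}]'
python3 -c "
from h import *
cv2.imwrite('pics/w5.png',cams.camera('wrist')[:,:,::-1])
cv2.imwrite('pics/s5.png',cv2.resize(cams.camera('scene')[180:330,150:540,::-1],None,fx=2,fy=2,interpolation=cv2.INTER_CUBIC))
st()"
```

```text
time: 9.05
tcp_pos: [0.445, 0.1704, 0.2378]
tool_rot: [0.004, 0.997, -0.075, -0.004]
contact_force: [1.5, -0.1, 0.3]
width: 0.0002
t 9.15 tcp [0.4512 0.1756 0.2388] w 0.0006 F [0.03 0.53 0.6 ]
x [ 0.989 -0.149  0.   ] z [ 0.    -0.001 -1.   ] j [-0.21  0.53 -0.4   1.97  0.31  0.7  -0.95]
need rz(tool) -0.001531936312062462
R bx -0.0426 by 0.3135
L bx -0.043 by -0.1018
```

View pics/w5.png

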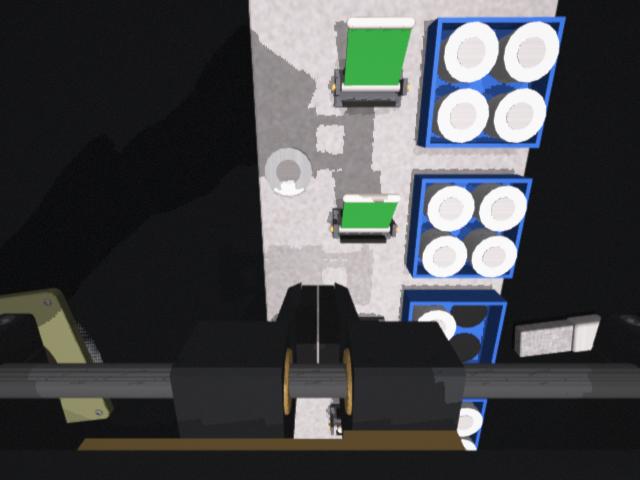

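View pics/s5.png

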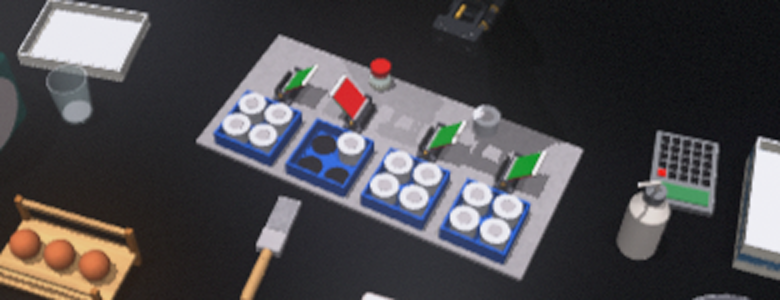

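Both views show green tags in front of the three full carriers and red in front of the not-full one. A numeric check of the beads' lean comes before handing in.

```bash
python3 -c "
from h import *
im=cams.camera('wrist')[:,:,::-1]
print('left bead pred',proj('wrist',np.r_[HL+.043*BY,.077]),'upright would be',proj('wrist',np.r_[HL,.094]),'2nd bead',proj('wrist',np.r_[HL-.097*BY,.077]))
o=r.get_obs();print(abs(o['qd']).max(),o['contact_force'])
print(r.close_job())"
```

```text
left bead pred [369.42046075  41.43478528] upright would be [369.91770255  97.77038806] 2nd bead [362.07961675 210.95503314]
0.037586691768904036 [0.46005419 1.2571457  0.49119207]
the job is handed in; nothing more can be done
None
```

I pushed the two wrong tags, the rightmost and the leftmost, from red to green with the shut fingertips. I handed the job in at about 9 s of robot time, and it reported no verdict.

- **Tags:** The last wrist and scene pictures show the three tags in front of full carriers green side up. The tag in front of the one-tin carrier is red side up; I never touched it or the second tag from the left, which were already right.
- **Surroundings:** The loose things look unmoved, judged by eye only. Force readings at the stops between moves stayed under about 2 N; I did not read the force during the pushes themselves.
- **Check that disagreed:** The leftmost tag's bead showed at pixel row 24, against a predicted 41. The second tag's bead, which I never touched, was off the same way (199 against 211). I put most of this down to a shared view offset, probably because the wrist was still settling when that picture was taken. About 5 px, a few mm, remains unexplained. An upright tag would have shown at about row 98, so the tag is clearly over on its green side.
- **Not checked numerically:** I did not measure the rightmost tag's final lean; the pictures show it lying over on its green side.

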